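Slip-angle test of a honey jar

TASK

Raise the hinged plate of the slip tester slowly by its cross bar, just until the honey jar standing on it slides down to the stop; the rubber-footed check weight beside it must stay where it is, and neither may be touched. Leave the plate standing at that angle, then swing the pointer down until it lies along the plate, to note the angle.

Things in the scene. Friction and masses are not known exactly. Their poses are not given: they have to be found in the camera images.
- ramp (a joint): tilt of the aluminium plate, rad: 0 level (start), grows to 0.9 as the end with the bar is raised. Stiff hinge: the plate stays where it is left; 10 to 16 N upwards at the bar raises it. The jar slips somewhere between 0.2 and 0.45, differently each time, and slides some 0.1 m to the stop within about a second; the weight would slip 0.17 or more later.
- plate_bar (a point): middle of the round cross bar (12 mm thick, 110 mm clear between side arms) at the plate's free end. Turns with the plate: x along bar and hinge line, y up the plate. Hinge line: 285 mm from it along -y, 50 mm above the table, as the bar is at the start. Plate 150 mm wide, 8 mm thick, 54 mm clear of the bar. The stop, a 34 mm high steel strip across it, has its face 245 mm from the bar.
- jar_mid (a point): centre of the honey jar on the plate: amber glass, brass lid, 52 mm across, 50 mm tall; it stands 95 to 120 mm down the plate from the bar in one of the two lanes side by side (37 mm either side of the middle). Down against the stop its centre is 219 mm from the bar along -y.
- weight_mid (a point): centre of the check weight in the other lane: steel with a black rubber foot and a small knob, 44 mm across, 36 mm tall, 95 to 120 mm down the plate from the bar at the start.
- pointer (a joint): angle of the pointer in rad, on the same scale and about the same hinge line as the plate: 0 level, grows upwards to 1.5; equal to ramp when it lies along the plate. It starts raised, at 0.95 to 1.3. It is held by friction and stays where it is left (about 2 N at the pin moves it).
- pointer_pin (a point): grip point on the pointer's round pin (12 mm thick), 40 mm out from the blade; the pin ends 24 mm farther out. It is at the pointer's tip, parallel to the hinge line, beyond the white graduated quadrant on the plate's side away from the robot. x along the pin outwards, y along the pointer away from the hinge line, which is 170 mm from it along -y.
There are look-alikes about, which are no part of the job. Leave any red look-alike of the part that bears jar_mid alone.

How it is judged (in metres and radians):
On the way:
1. the jar has slid down to the stop on the raised plate, the weight still in its place (y of jar_mid in the frame of plate_bar below -0.2 m and value of joint ramp above 0.17 rad and y of weight_mid in the frame of plate_bar above -0.14 m), for 0.2 s.
At the end, for the whole second after the job is handed in: The plate stands still, raised by more than 0.17 rad; the jar stands on it within 20 mm of the stop; the weight is still in the upper part of the plate, its centre within 140 mm of the bar; the pointer rests within 10 degrees of the plate's angle (all of step 1 and y of jar_mid in the frame of plate_bar above -0.235 m and z of jar_mid in the frame of plate_bar between 0.015 and 0.045 m and z of weight_mid in the frame of plate_bar below 0.035 m and velocity of joint ramp between -0.05 and 0.05 rad/s and velocity of joint pointer between -0.05 and 0.05 rad/s and angle between the y axis of plate_bar and the y axis of pointer_pin, either way round below 0.175 rad); the robot touches nothing.
It fails at once if the jar or the weight is touched by the robot (contact force between any of the arm, the fingers and jar above 0.3 N or contact force between any of the arm, the fingers and weight above 0.3 N).
It fails at once if the check weight slips as well (y of weight_mid in the frame of plate_bar below -0.15 m).
It also fails if it takes over 58 s, if anything falls off the work surface, if the arm or the gripper's body presses on something with over 40 N, if the wrist force passes 120 N, or if a joint passes its speed limit or range.

ROBOT

A 6-joint arm with a two-finger parallel gripper is mounted at the origin on the work surface. World frame = base frame: x ahead of the robot, y to its left, z up, the work surface at z = 0. Lengths are in mm, angles in rad, forces in N, time in s.
With the tool pointing down it reaches from about 375 to 925 mm from the base axis. Payload 5.7 kg.
Tool frame: the origin (TCP) lies on the centre line of the jaws, within the pads' length; the fingertips stand 22 mm ahead of it and the grasp point (between the pads) lies 3 mm ahead of it; z points along the fingers, y is the line along which they close (so a half turn about z gives the same grasp; the last joint's range is limited). The gripper opens to 85 mm and grips with 20 to 120 N. Pads are 22 mm wide; open, the fingers measure 114 mm over their backs; the gripper's body (76 mm by 85 mm) begins 54 mm behind the grasp point. The pads swing forward as they close: fully open they stand 13 mm farther back than shut.
Start: joints at [1.183, 0.359, 1.51, -0, 1.272, -0.115], TCP at [161.652, 577.784, 253.267] pointing down, gripper open.
Joint ranges: [-2.97, 2.97], [-1.01, 2.36], [0.21, 2.38], [-0.96, 4.11], [0.2, 2.71], [-2.98, 2.98]. Speed limits (rad/s): [2.39, 2.39, 3.14, 3.14, 3.14, 3.14].

INTERFACE

Orientations are given as a 3x3 rotation matrix whose columns are the frame's x, y, z axes.
In Python, from bench import r gives the robot as it stands. The module is installed in compiled form; this text tells all that it offers.
- The arm moves only by the tool move_arm, never from a script. Its argument "targets" is a list of rows, each a list of 7 numbers: the turn, a rotation vector about the tool's x, y, z in rad, then the shift along the tool's x, y, z in m, then the opening, from 0 (shut) to 1 (fully open). A call has 1 to 10 rows; each row shifts and turns the commanded pose from where the row before left it, along the tool's axes as they then stand; what a row does not reach is not made up. A row lasts 1/8 s, in which the tool goes at most 62.5 mm and 10.7 degrees, less where a joint would pass 70% of its speed; a pose out of reach is approached as far as the arm can. A call with a gripper value outside its range is refused whole. The fingers move at their own pace and stop on an object; the grip force is fixed at half the most. Time passes only in rows, so rows that do not move let the fingers close. It gives the time, the measured TCP pose, the force, the opening and the grip force at its end, in the units of the state.
- r.read_state(): the state, without advancing time (a new reading comes with each control period).
- r.grab_frame(name): name is "side" or "top" or "wrist"; returns a dict with "img" (384x512x3 uint8, blue, green, red), "camera_matrix" (3x3 intrinsics, pixels), "world_from_camera" (4x4, takes a point from camera to world coordinates); the wrist camera has in their place "tool_from_camera" (4x4, takes a point from camera to tool coordinates, whose origin is the TCP and whose axes are the flange's). Camera axes: x right, y down, z forward; pixel columns grow to the right and rows downward; lengths in mm; the calibration is good to about 2 mm. A picture is of the moment at which its call begins: read the wrist's pose just before it. There is no depth.
- r.finish_job(): hands the job in; it is judged then, once.
Trained networks look in a picture, given as the dict that the camera call returned (one of the last four; its "shot" number tells which), for a name from the list of things; names that differ only in an ending like _2 or _b are one class to them, and where a whole thing is asked for, a point or a joint stands for the part that bears it (a point fixed in the world has none). Each returns a list of dicts, best first, with "conf" (0 to 1); they miss things now and then, are a little off and sometimes report something else, mostly with a low value. They report only what shows in the picture. A call takes as long as a camera call. They do not tell look-alikes from the thing itself.
- r.spot_in(picture, query): "position" ([row, column] in pixels, amid what is visible of it).
- r.trace(picture, query): "mask" (384x512 bool, what is visible of it) and "position" ([row, column] in pixels, amid what is visible of it).
- r.landmark_of(picture, query): "position" ([row, column] in pixels: a listed point, or the origin of a listed thing).
The state is a dict: "clock": time; "joint_pos": joint angles; "qd": joint speeds; "tau": joint torques, N m; "tcp_pos": TCP position; "tool_rot": TCP orientation; "wrist_force": force on the tool from outside, world axes, zero at the start; "torque": the same for the moment, N m; "finger_gap": finger opening in mm; "finger_force": force on a finger pad.
Only numpy, scipy, OpenCV 4.12 (cv2) and the standard library are available. Lean on these libraries where they do the work, as an engineer would, in place of code of your own. Each camera call takes 0.05 s, during which the arm holds its last target. There are 200 camera calls.

## Working session

There is one attempt and no reset: what is moved stays moved. The work goes in short steps, Python scripts to look and compute and a tool call to move; the robot and the scene stay as the last step left them, time stands still between calls to the robot, and variables do not carry over. Pictures are saved under pics/ and viewed, at most 10 in all, crops included, and the job is handed in when it is done.

Besides the shell and the picture viewer there is one more tool, called after "Emit:" in YAML: its name, and indented under it one key for each argument. move_arm: Moves the arm, as the interface text tells. Its arguments: {"type":"object","properties":{"targets":{"type":"array"}},"required":["targets"]}

```bash
mkdir -p pics; cat > h.py <<'E'
import numpy as np, cv2
from bench import r
def ray(p,px):
    K=p["camera_matrix"];T=np.array(p["world_from_camera"])
    d=T[:3,:3]@np.linalg.inv(K)@np.array([px[1],px[0],1.]);return T[:3,3],d/np.linalg.norm(d)
def tri(rays):
    A=0;b=0
    for o,d in rays:
        M=np.eye(3)-np.outer(d,d);A=A+M;b=b+M@o
    x=np.linalg.solve(A,b);return x,[np.linalg.norm((np.eye(3)-np.outer(d,d))@(x-o)) for o,d in rays]
def proj(p,X):
    T=np.linalg.inv(p["world_from_camera"]);c=T[:3,:3]@X+T[:3,3];u=p["camera_matrix"]@c;return u[:2]/u[2]
def state():
    s=r.read_state();print(s["clock"],np.round(s["tcp_pos"],1),np.round(s["tool_rot"],3).tolist(),np.round(s["wrist_force"],1),s["finger_gap"],s["finger_force"],np.round(s["joint_pos"],2));return s
E
python3 - <<'E'
from h import *
state()
P={n:r.grab_frame(n) for n in("side","top")}
for n,p in P.items():
    p["img"]=np.array(p["img"]);cv2.imwrite(f"pics/{n}0.png",p["img"])
    print(n,np.round(p["world_from_camera"],2).tolist())
    for q in("plate_bar","jar_mid","weight_mid","pointer_pin"):
        print(q,[(np.round(d["position"],1).tolist(),round(d["conf"],2)) for d in r.landmark_of(p,q)][:4])
E
```

```text
0.0 [161.4 577.2 252.4] [[-0.963, 0.269, -0.001], [0.269, 0.963, -0.002], [0.0, -0.002, -1.0]] [-0.2 -0.3  0.6] 85.50616266589148 0.0 [ 1.18  0.36  1.51  0.    1.27 -0.12]
side [[-0.93, -0.19, 0.32, 360.91], [-0.37, 0.52, -0.77, 550.79], [-0.02, -0.83, -0.55, 451.39], [0.0, 0.0, 0.0, 1.0]]
plate_bar [([232.8, 273.1], 0.7)]
jar_mid [([297.0, 270.0], 0.96), ([179.6, 324.8], 0.84)]
weight_mid [([177.8, 277.0], 0.81)]
pointer_pin [([61.5, 256.7], 0.63)]
top [[-0.01, -1.0, 0.05, 523.75], [-1.0, 0.01, 0.03, -13.46], [-0.03, -0.05, -1.0, 850.42], [0.0, 0.0, 0.0, 1.0]]
plate_bar [([205.5, 226.1], 0.87)]
jar_mid [([225.9, 171.7], 0.85), ([233.9, 294.1], 0.79)]
weight_mid [([189.9, 296.2], 0.88)]
pointer_pin []
```

```bash
python3 -c "
import cv2,numpy as np
a=cv2.imread('pics/side0.png');b=cv2.imread('pics/top0.png')
cv2.imwrite('pics/both.png',cv2.resize(np.vstack([a,b]),(400,600)) if 0 else np.vstack([a,b])[:0+600])
"
```

```text
(no output)
```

View pics/side0.png

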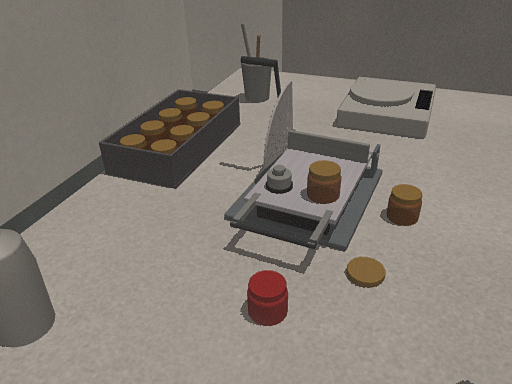

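View pics/top0.png

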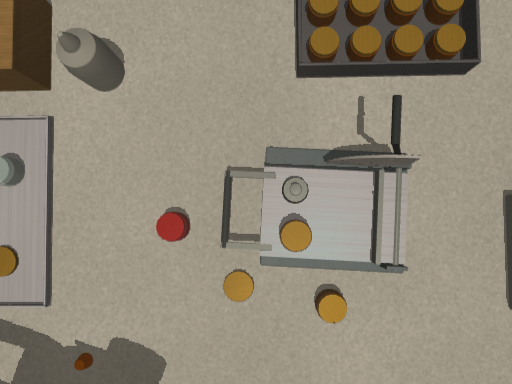

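Side view: slip tester in the middle; cross bar at about (265,258), weight (279,180), jar on the plate (324,182), red jar (268,297), loose amber jar (404,205) and lid (366,271). The black pointer pin is at (241–278,62). In the top view the bar is at col 227, rows 170–246, the plate jar at (295,235), weight at (295,189) and the pin at (397,97–145).

Candidates (top view, col,row):
- **Bar:** (226,206). The rod and stop strip at the hinge end (380–397,215) could be mistaken for it.
- **Jar:** (295,235) on the plate. Others are the red jar (172,226), the amber jar (331,306), the lid (238,286) and the tray jars.
- **Pin:** black (397,120).

```bash
python3 - <<'E'
from h import *
S=r.grab_frame("side");T=r.grab_frame("top")
f=lambda p,q,i=0:(r.landmark_of(p,q)+[None])[i]
for q,a,b in(("bar",(232.8,273.1),(205.5,226.1)),("jar",(179.6,324.8),(233.9,294.1)),("weight",(177.8,277),(189.9,296.2)),("pinOuter",(60,243),(97,397)),("pinInner",(64,277),(145,396))):
    x,e=tri([ray(S,a),ray(T,b)]);print(q,np.round(x,1),np.round(e,1))
# bar line / plate edges at known heights from top
def at(px,z):
    o,d=ray(T,px);return np.round(o+d*(z-o[2])/d[2],1)
for n,px,z in(("bar near end",(245,226),50),("bar far end",(170,229),50),("base nearR",(270,405),20),("base nearL",(264,261),20)):print(n,at(px,z))
for px in((205.5,226.1),):print("bar@50",at(px,50))
o,d=ray(S,(256,269));print("side bar@50",o+d*(50-o[2])/d[2])
c=np.hstack([cv2.resize(S["img"][40:290,210:410],None,fx=2,fy=2,interpolation=cv2.INTER_CUBIC)[:500],cv2.resize(T["img"][85:285,200:440][:, :],(400,333),interpolation=cv2.INTER_CUBIC)[:, :] if 0 else np.pad(cv2.resize(T["img"][85:285,210:410],(400,400),interpolation=cv2.INTER_CUBIC),((0,100),(0,0),(0,0)))])
cv2.imwrite("pics/crop.png",c)
E
```

```text
bar [540.1  72.5  50.2] [2.7 2.7]
jar [494.2 -39.7  84. ] [1.2 1.2]
weight [569.5 -43.3  69.6] [3. 3.]
pinOuter [ 682.9 -175.1  212.8] [0.6 0.6]
pinInner [ 618.3 -172.2  212.7] [0.8 0.8]
bar near end [476.3  73.8  50. ]
bar far end [602.7  68.1  50. ]
base nearR [ 429.8 -230.7   20. ]
base nearL [441.4  16.4  20. ]
bar@50 [542.7  73.3  50. ]
side bar@50 [525.42062188 120.50351985  50.        ]
```

View pics/crop.png

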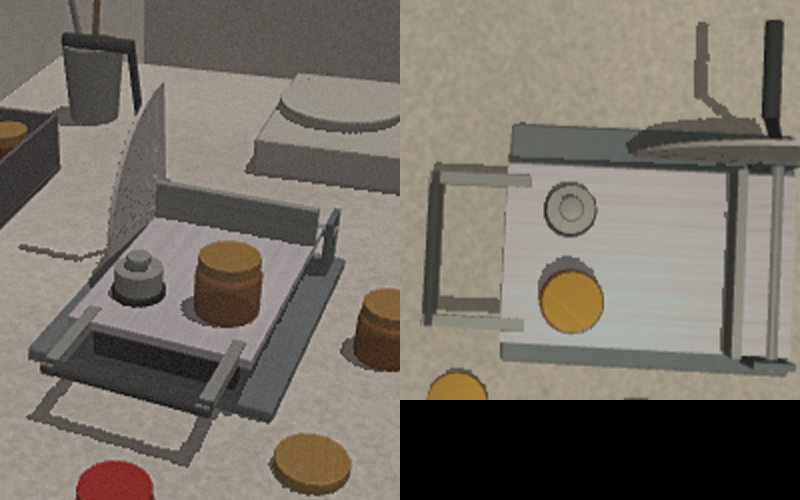

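Emit:
move_arm:
  targets:
    - [0,0,-0.114,0,0,0,0.5]
    - [0,0,-0.113,0,0,0,0.5]
    - [0,0,0,-0.036,-0.044,0,0.5]
    - [0,0,0,-0.036,-0.044,0,0.5]
    - [0,0,0,-0.036,-0.044,0,0.5]
    - [0,0,0,-0.036,-0.044,0,0.5]
    - [0,0,0,-0.036,-0.044,0,0.5]
    - [0,0,0,-0.036,-0.044,0,0.5]
    - [0,0,0,-0.036,-0.044,0,0.5]
    - [0,0,0,-0.036,-0.044,0,0.5]

```text
clock: 1.85
tcp_pos: [434.3, 211.4, 253.6]
tool_rot: [[-0.999, 0.046, 0.001], [0.046, 0.999, 0.0], [-0.001, 0.0, -1.0]]
wrist_force: [0.4, 0.7, -0.1]
finger_gap: 42.8
finger_force: 0.0
```

Emit:
move_arm:
  targets:
    - [0,0,0,-0.037,-0.045,0,0.5]
    - [0,0,0,-0.037,-0.045,0,0.5]
    - [0,0,0,-0.036,-0.045,0,0.5]
    - [0,0,0,0,0,0.04,0.5]
    - [0,0,0,0,0,0.04,0.5]
    - [0,0,0,0,0,0,0.5]
    - [0,0,0,0,0,0,0.5]

```text
clock: 2.72
tcp_pos: [537.7, 73.2, 174.5]
tool_rot: [[-0.999, 0.046, 0.001], [0.046, 0.999, -0.0], [-0.001, -0.0, -1.0]]
wrist_force: [-0.3, -0.0, 1.0]
finger_gap: 42.6
finger_force: 0.0
```

```bash
python3 - <<'E'
from h import *
s=state();W=r.grab_frame("wrist")
M=np.eye(4);M[:3,:3]=s["tool_rot"];M[:3,3]=s["tcp_pos"]
W["world_from_camera"]=M@W["tool_from_camera"]
cv2.imwrite("pics/w1.png",W["img"])
for d in r.landmark_of(W,"plate_bar"):
    o,v=ray(W,d["position"]);print(d["position"],d["conf"],o+v*(50-o[2])/v[2])
print(proj(W,np.array([538,72.,50])))
E
```

```text
2.725 [537.7  73.2 174.5] [[-0.999, 0.046, 0.001], [0.046, 0.999, -0.0], [-0.001, -0.0, -1.0]] [-0.3 -0.   1. ] 42.61418774371613 0.0 [ 0.01  0.36  1.73 -0.    1.05 -1.52]
[197.4, 253.1] 0.58 [541.81841385  71.71396832  50.        ]
[253.21091799 193.49249021]
```

View pics/w1.png

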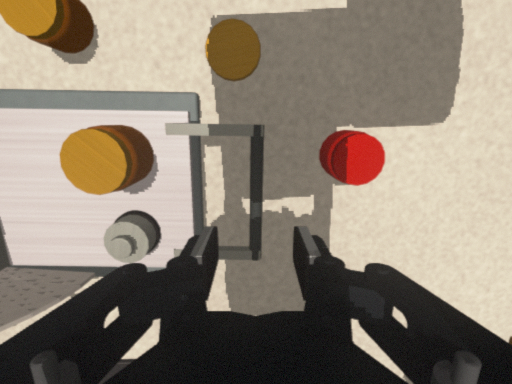

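The wrist view shows the bar at col 257, rows 130–253. It's centred between the open fingers and clear of the jar (100,160), weight (130,237) and red jar (352,157). Next I go down and grip it.

Emit:
move_arm:
  targets:
    - [0,0,0,0,0,0.05,0.5]
    - [0,0,0,0,0,0.045,0.5]
    - [0,0,0,0,0,0.026,0.5]
    - [0,0,0,0,0,0,0]
    - [0,0,0,0,0,0,0]
    - [0,0,0,0,0,0,0]
    - [0,0,0,0,0,0,0]

```text
clock: 3.7
tcp_pos: [538.1, 73.6, 53.7]
tool_rot: [[-0.999, 0.046, 0.003], [0.046, 0.999, 0.001], [-0.003, 0.001, -1.0]]
wrist_force: [-0.3, 6.4, 5.7]
finger_gap: 9.9
finger_force: 59.2
```

Emit:
move_arm:
  targets:
    - [0,0,0,0,-0.0001,-0.0085,0]
    - [0,0,0,0,-0.0004,-0.0085,0]
    - [0,0,0,0,-0.0006,-0.0085,0]
    - [0,0,0,0,-0.0009,-0.0085,0]
    - [0,0,0,0,-0.0012,-0.0085,0]
    - [0,0,0,0,-0.0014,-0.0085,0]
    - [0,0,0,0,0,0,0]

```text
clock: 4.58
tcp_pos: [537.7, 69.2, 104.4]
tool_rot: [[-0.999, 0.047, 0.002], [0.047, 0.999, 0.002], [-0.002, 0.002, -1.0]]
wrist_force: [1.2, 5.9, 2.0]
finger_gap: 10.1
finger_force: 59.3
```

```bash
cat > chk.py <<'E'
from h import *
import sys
s=state();print("ramp~",np.arcsin((s["tcp_pos"][2]-53.7)/285))
T=r.grab_frame("top")
for q in("jar_mid","weight_mid"):print(q,[(np.round(d["position"],1).tolist(),round(d["conf"],2)) for d in r.landmark_of(T,q)][:4])
if len(sys.argv)>1:
    p=r.grab_frame("side");cv2.imwrite(sys.argv[1],np.hstack([cv2.resize(x,(400,300)) for x in(p["img"],T["img"])]))
    for q in("jar_mid","weight_mid"):print("side",q,[(np.round(d["position"],1).tolist(),round(d["conf"],2)) for d in r.landmark_of(p,q)][:4])
E
python3 chk.py pics/c1.png
```

```text
4.575 [537.7  69.2 104.4] [[-0.999, 0.047, 0.002], [0.047, 0.999, 0.002], [-0.002, 0.002, -1.0]] [1.2 5.9 2. ] 10.087614588419424 59.319443106651306 [-0.    0.46  1.79  0.    0.89 -1.53]
ramp~ 0.1789315317531784
jar_mid [([235.6, 297.9], 0.94)]
weight_mid [([191.9, 298.9], 0.71)]
side jar_mid [([161.6, 325.5], 0.94), ([297.9, 265.3], 0.62)]
side weight_mid []
```

View pics/c1.png

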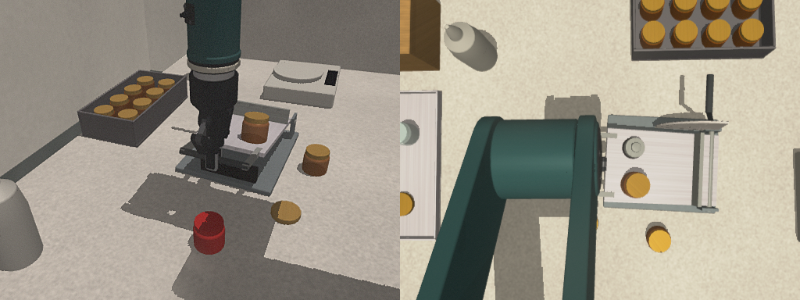

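The plate is up about 0.18 rad. The jar (top view about 236,298) and the weight haven't moved. I'll go on in small steps.

Emit:
move_arm:
  targets:
    - [0,0,0,0,-0.0005,-0.0028,0]
    - [0,0,0,0,-0.0005,-0.0028,0]
    - [0,0,0,0,-0.0006,-0.0028,0]
    - [0,0,0,0,-0.0006,-0.0028,0]
    - [0,0,0,0,0,0,0]
    - [0,0,0,0,0,0,0]
    - [0,0,0,0,0,0,0]

```text
clock: 5.75
tcp_pos: [537.6, 67.2, 115.0]
tool_rot: [[-0.999, 0.047, 0.002], [0.047, 0.999, 0.002], [-0.002, 0.002, -1.0]]
wrist_force: [2.0, 6.7, -4.3]
finger_gap: 9.7
finger_force: 58.7
```

```bash
python3 chk.py
```

```text
5.75 [537.6  67.2 115. ] [[-0.999, 0.047, 0.002], [0.047, 0.999, 0.002], [-0.002, 0.002, -1.0]] [ 2.   6.7 -4.3] 9.72164367500392 58.69759261608124 [-0.    0.44  1.78  0.    0.91 -1.53]
ramp~ 0.21666070258574707
jar_mid [([235.2, 303.6], 0.96)]
weight_mid [([188.6, 300.1], 0.8)]
```

Emit:
move_arm:
  targets:
    - [0,0,0,0,-0.0006,-0.0028,0]
    - [0,0,0,0,-0.0006,-0.0028,0]
    - [0,0,0,0,-0.0007,-0.0028,0]
    - [0,0,0,0,-0.0007,-0.0028,0]
    - [0,0,0,0,0,0,0]
    - [0,0,0,0,0,0,0]
    - [0,0,0,0,0,0,0]

```text
clock: 6.78
tcp_pos: [537.4, 64.6, 126.1]
tool_rot: [[-0.999, 0.047, 0.002], [0.047, 0.999, 0.002], [-0.002, 0.002, -1.0]]
wrist_force: [3.4, 7.0, -5.2]
finger_gap: 9.7
finger_force: 58.7
```

```bash
python3 chk.py
```

```text
6.775 [537.4  64.6 126.1] [[-0.999, 0.047, 0.002], [0.047, 0.999, 0.002], [-0.002, 0.002, -1.0]] [ 3.4  7.  -5.2] 9.721517505768789 58.74581515789032 [-0.01  0.43  1.78  0.    0.94 -1.53]
ramp~ 0.25698147762467277
jar_mid [([234.7, 302.7], 0.86)]
weight_mid [([188.6, 303.1], 0.76)]
```

Emit:
move_arm:
  targets:
    - [0,0,0,0,-0.0007,-0.0028,0]
    - [0,0,0,0,-0.0007,-0.0028,0]
    - [0,0,0,0,-0.0008,-0.0028,0]
    - [0,0,0,0,-0.0008,-0.0028,0]
    - [0,0,0,0,0,0,0]
    - [0,0,0,0,0,0,0]
    - [0,0,0,0,0,0,0]

```text
clock: 7.8
tcp_pos: [537.3, 61.6, 137.3]
tool_rot: [[-0.999, 0.047, 0.002], [0.047, 0.999, 0.002], [-0.002, 0.002, -1.0]]
wrist_force: [3.7, 5.9, -4.7]
finger_gap: 10.0
finger_force: 58.7
```

```bash
python3 chk.py
```

```text
7.8 [537.3  61.6 137.3] [[-0.999, 0.047, 0.002], [0.047, 0.999, 0.002], [-0.002, 0.002, -1.0]] [ 3.7  5.9 -4.7] 10.019073891969912 58.69201183319092 [-0.01  0.41  1.77  0.    0.96 -1.54]
ramp~ 0.29753012068174484
jar_mid []
weight_mid [([189.7, 302.1], 0.81)]
```

```bash
python3 chk.py pics/c2.png; python3 - <<'E'
from h import *
p=r.grab_frame("top")
for q in("jar_mid",):print([(np.round(d["position"],1).tolist(),round(d["conf"],2)) for d in r.spot_in(p,q)][:4])
E
```

```text
7.95 [537.2  61.5 137.2] [[-0.999, 0.047, 0.002], [0.047, 0.999, 0.002], [-0.002, 0.002, -1.0]] [ 2.9  4.9 -5.1] 9.769278582611548 58.69078874588013 [-0.01  0.41  1.77  0.    0.96 -1.54]
ramp~ 0.29751543170625494
jar_mid [([238.1, 306.8], 0.63)]
weight_mid [([188.6, 304.4], 0.97)]
side jar_mid [([297.0, 266.7], 0.58), ([149.1, 327.6], 0.56)]
side weight_mid [([146.4, 281.7], 0.62)]
[([236.6, 305.7], 0.91)]
```

View pics/c2.png

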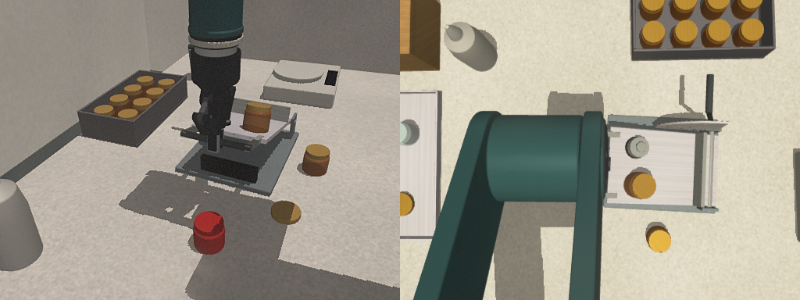

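The jar is still in the upper part of the plate at 0.297 rad (top about 237,306). I'll keep raising.

Emit:
move_arm:
  targets:
    - [0,0,0,0,-0.0008,-0.0027,0]
    - [0,0,0,0,-0.0009,-0.0027,0]
    - [0,0,0,0,-0.0009,-0.0027,0]
    - [0,0,0,0,-0.0009,-0.0027,0]
    - [0,0,0,0,0,0,0]
    - [0,0,0,0,0,0,0]
    - [0,0,0,0,0,0,0]
    - [0,0,0,0,0,0,0]

```text
clock: 9.35
tcp_pos: [537.0, 58.1, 148.1]
tool_rot: [[-0.999, 0.047, 0.002], [0.047, 0.999, 0.002], [-0.002, 0.002, -1.0]]
wrist_force: [2.5, 6.4, -3.6]
finger_gap: 10.4
finger_force: 58.7
```

```bash
python3 chk.py
```

```text
9.35 [537.   58.1 148.1] [[-0.999, 0.047, 0.002], [0.047, 0.999, 0.002], [-0.002, 0.002, -1.0]] [ 2.5  6.4 -3.6] 10.35892773219069 58.731240034103394 [-0.02  0.39  1.76  0.    0.99 -1.55]
ramp~ 0.3377851370394329
jar_mid [([235.8, 308.5], 0.6)]
weight_mid [([113.0, 395.7], 0.71), ([190.6, 308.6], 0.69)]
```

Emit:
move_arm:
  targets:
    - [0,0,0,0,-0.0009,-0.0027,0]
    - [0,0,0,0,-0.001,-0.0027,0]
    - [0,0,0,0,-0.001,-0.0027,0]
    - [0,0,0,0,-0.001,-0.0027,0]
    - [0,0,0,0,0,0,0]
    - [0,0,0,0,0,0,0]
    - [0,0,0,0,0,0,0]
    - [0,0,0,0,0,0,0]

```text
clock: 10.5
tcp_pos: [536.8, 54.3, 158.9]
tool_rot: [[-0.999, 0.047, 0.002], [0.047, 0.999, 0.002], [-0.002, 0.002, -1.0]]
wrist_force: [3.1, 5.4, -4.9]
finger_gap: 10.3
finger_force: 58.7
```

```bash
python3 chk.py
```

```text
10.5 [536.8  54.3 158.9] [[-0.999, 0.047, 0.002], [0.047, 0.999, 0.002], [-0.002, 0.002, -1.0]] [ 3.1  5.4 -4.9] 10.267021791268085 58.71932566165924 [-0.03  0.38  1.75  0.    1.01 -1.55]
ramp~ 0.3778969778429547
jar_mid [([237.5, 308.5], 0.91)]
weight_mid [([187.3, 309.0], 0.87)]
```

Emit:
move_arm:
  targets:
    - [0,0,0,0,-0.001,-0.0026,0]
    - [0,0,0,0,-0.0011,-0.0026,0]
    - [0,0,0,0,-0.0011,-0.0026,0]
    - [0,0,0,0,-0.0011,-0.0026,0]
    - [0,0,0,0,0,0,0]
    - [0,0,0,0,0,0,0]
    - [0,0,0,0,0,0,0]
    - [0,0,0,0,0,0,0]

```text
clock: 11.65
tcp_pos: [536.5, 50.1, 169.4]
tool_rot: [[-0.999, 0.047, 0.002], [0.047, 0.999, 0.002], [-0.002, 0.002, -1.0]]
wrist_force: [1.7, 6.4, -3.8]
finger_gap: 10.2
finger_force: 58.7
```

```bash
python3 chk.py
```

```text
11.65 [536.5  50.1 169.4] [[-0.999, 0.047, 0.002], [0.047, 0.999, 0.002], [-0.002, 0.002, -1.0]] [ 1.7  6.4 -3.8] 10.22049972887064 58.708834648132324 [-0.04  0.36  1.74  0.    1.03 -1.56]
ramp~ 0.4179955857021011
jar_mid [([238.7, 339.3], 0.94)]
weight_mid [([186.6, 314.0], 0.58)]
```

The jar is sliding now (308 → 339) and the weight is holding. I'll wait.

Emit:
move_arm:
  targets:
    - [0,0,0,0,0,0,0]
    - [0,0,0,0,0,0,0]
    - [0,0,0,0,0,0,0]
    - [0,0,0,0,0,0,0]
    - [0,0,0,0,0,0,0]
    - [0,0,0,0,0,0,0]

```text
clock: 12.55
tcp_pos: [536.5, 50.1, 169.4]
tool_rot: [[-0.999, 0.047, 0.002], [0.047, 0.999, 0.002], [-0.002, 0.002, -1.0]]
wrist_force: [3.0, 6.9, -4.1]
finger_gap: 9.7
finger_force: 58.9
```

```bash
python3 chk.py; python3 - <<'E'
from h import *
T=r.grab_frame("top")
mid=np.array([537.5,72.3,50]);ey=np.array([.046,.999,0]);ex=np.array([.999,-.046,0])
H=mid-285*ey;th=.418
yy=np.cos(th)*ey+np.array([0,0,np.sin(th)]);zz=-np.sin(th)*ey+np.array([0,0,np.cos(th)])
for n,sx,y in(("jar@stop",-37,-219),("weight",37,-114)):print(n,proj(T,H+ex*sx+yy*(285+y)+zz*30)[::-1])
E
```

```text
12.55 [536.5  50.1 169.4] [[-0.999, 0.047, 0.002], [0.047, 0.999, 0.002], [-0.002, 0.002, -1.0]] [ 3.   6.9 -4.1] 9.718346125237014 58.94020736217499 [-0.04  0.36  1.74  0.    1.03 -1.56]
ramp~ 0.4180089438169706
jar_mid [([241.0, 370.5], 0.65)]
weight_mid [([190.6, 312.9], 0.91)]
jar@stop [237.46930681 374.19779258]
weight [185.94276192 315.82444394]
```

The jar is at the stop and the weight is in place, with the plate at about 0.418. Now I release the bar, go up and move over to the pin.

Emit:
move_arm:
  targets:
    - [0,0,0,0,0,0,0.2]
    - [0,0,0,0,0,0,0.4]
    - [0,0,0,0,0,0,0.4]
    - [0,0,0,0,0,0,0.4]
    - [0,0,0,0,0,-0.02,0.4]
    - [0,0,0,0,0,-0.055,0.4]
    - [0,0,0,0,0,-0.055,0.4]
    - [0,0,0,-0.028,-0.049,0,0.5]
    - [0,0,0,-0.028,-0.049,0,0.5]
    - [0,0,0,-0.028,-0.049,0,0.5]

```text
clock: 14.0
tcp_pos: [613.7, -103.2, 299.3]
tool_rot: [[-0.999, 0.045, 0.001], [0.045, 0.999, -0.0], [-0.001, -0.0, -1.0]]
wrist_force: [1.1, 1.4, -0.2]
finger_gap: 42.7
finger_force: 0.0
```

Emit:
move_arm:
  targets:
    - [0,0,0,-0.028,-0.049,0,0.5]
    - [0,0,0,-0.028,-0.049,0,0.5]
    - [-0.15,0,0,0,0,0,0.5]
    - [-0.15,0,0,0,0,0,0.5]
    - [-0.14,0,0,0,0,0,0.5]
    - [0,0,0,0,0,0,0.5]
    - [0,0,0,0,0,0,0.5]

```text
clock: 14.88
tcp_pos: [664.5, -201.9, 298.8]
tool_rot: [[-0.999, 0.042, 0.019], [0.046, 0.905, 0.423], [0.0, 0.424, -0.906]]
wrist_force: [-0.6, 0.2, 0.7]
finger_gap: 42.1
finger_force: 0.0
```

```bash
python3 - <<'E'
from h import *
s=state()
S=r.grab_frame("side");T=r.grab_frame("top");W=r.grab_frame("wrist")
M=np.eye(4);M[:3,:3]=s["tool_rot"];M[:3,3]=s["tcp_pos"];W["world_from_camera"]=M@W["tool_from_camera"]
for n,p in(("S",S),("T",T),("W",W)):
    for q in("pointer_pin","jar_mid","weight_mid","plate_bar"):print(n,q,[(np.round(d["position"],1).tolist(),round(d["conf"],2)) for d in r.landmark_of(p,q)][:3])
print("expected pin W",proj(W,np.array([659,-174.,213]))[::-1],"bar S",proj(S,np.array([536.5,50,166]))[::-1])
cv2.imwrite("pics/c3.png",np.hstack([cv2.resize(x["img"],(400,300)) for x in(S,W)]))
E
```

```text
14.875 [ 664.5 -201.9  298.8] [[-0.999, 0.042, 0.019], [0.046, 0.905, 0.423], [0.0, 0.424, -0.906]] [-0.6  0.2  0.7] 42.12954804282715 0.0 [-0.58  0.56  1.14  0.37  1.67 -2.11]
S pointer_pin [([58.2, 256.3], 0.92)]
S jar_mid [([132.3, 346.8], 0.94), ([297.4, 270.0], 0.84)]
S weight_mid [([134.2, 285.2], 0.82)]
S plate_bar [([153.8, 278.3], 0.85)]
T pointer_pin [([113.3, 398.1], 0.83)]
T jar_mid [([239.5, 369.0], 0.95), ([227.7, 170.6], 0.87)]
T weight_mid [([192.5, 311.6], 0.56), ([239.5, 371.4], 0.47)]
T plate_bar [([208.1, 235.5], 0.79)]
W pointer_pin [([200.6, 238.1], 0.93)]
W jar_mid [([6.9, 200.8], 0.75), ([63.8, 374.1], 0.69)]
W weight_mid [([86.6, 301.8], 0.65)]
W plate_bar [([58.3, 393.9], 0.67)]
expected pin W [196.4583708  240.81040825] bar S [154.37907676 279.15875804]
```

View pics/c3.png

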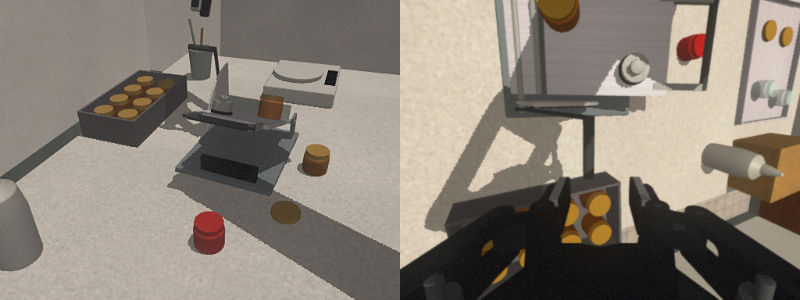

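The plate stands with the jar at the stop and the weight up. The pin shows in the wrist view at (589,150), between the fingers. Next I compute the grasp shift and the swing.

```bash
python3 - <<'E'
from h import *
s=state();R=np.array(s["tool_rot"]);p=np.array(s["tcp_pos"])
S=r.grab_frame("side");T=r.grab_frame("top");W=r.grab_frame("wrist")
M=np.eye(4);M[:3,:3]=R;M[:3,3]=p;W["world_from_camera"]=M@W["tool_from_camera"]
x,e=tri([ray(S,(58.2,256.3)),ray(T,(113.3,398.1)),ray(W,(200.6,238.1))]);print(x,e)
ex=np.array([.999,-.046,0]);ey=np.array([.046,.999,0]);zz=np.array([0,0,1.])
H=np.array([537.5,72.3,50])-285*ey
d=x-H;phi=np.arctan2(d[2],d@ey);print("r",np.hypot(d[2],d@ey),"phi",phi,"along x",d@ex)
G=x+8*ex;tcp=G-3*R[:,2];print("shift tool mm",R.T@(tcp-p))
# swing: per step shift then turn about tool x
from scipy.spatial.transform import Rotation as Ro
n=9;da=(phi-.418)/n;Rc=R.copy()
c=lambda f:170*(np.cos(f)*ey+np.sin(f)*zz)
for k in range(n):
    dl=c(phi-(k+1)*da)-c(phi-k*da)
    print("shift",np.round(Rc.T@dl,1),"turn",round(da,3));Rc=Ro.from_rotvec(-da*ex).as_matrix()@Rc
E
```

```text
15.625 [ 664.5 -202.2  298.9] [[-0.999, 0.042, 0.019], [0.046, 0.904, 0.425], [0.0, 0.426, -0.905]] [-0.6  0.  -0. ] 42.87863772251162 0.0 [-0.58  0.56  1.13  0.38  1.67 -2.11]
[ 659.81082557 -176.89425524  216.91844839] [np.float64(1.0014557956554753), np.float64(1.7240841636379323), np.float64(1.5610171484228186)]
r 172.05195367380915 phi 1.3259024133151263 along x 133.65145048999676
shift tool mm [ -2.20301847 -12.23609577  81.83637302]
shift [-0.  12.7 11.5] turn 0.101
shift [-0.  12.7 11.5] turn 0.101
shift [-0.  12.7 11.5] turn 0.101
shift [-0.  12.7 11.5] turn 0.101
shift [-0.  12.7 11.5] turn 0.101
shift [-0.  12.7 11.5] turn 0.101
shift [-0.  12.7 11.5] turn 0.101
shift [-0.  12.7 11.5] turn 0.101
shift [-0.  12.7 11.5] turn 0.101
```

Emit:
move_arm:
  targets:
    - [0,0,0,-0.002,-0.012,0,0.5]
    - [0,0,0,0,0,0.04,0.5]
    - [0,0,0,0,0,0.04,0.5]
    - [0,0,0,0,0,0,0.5]
    - [0,0,0,0,0,0,0]
    - [0,0,0,0,0,0,0]
    - [0,0,0,0,0,0,0]
    - [0,0,0,0,0,0,0]

```text
clock: 16.77
tcp_pos: [668.7, -179.9, 223.6]
tool_rot: [[-0.999, 0.041, 0.023], [0.047, 0.904, 0.424], [-0.004, 0.425, -0.905]]
wrist_force: [0.6, -0.8, 5.7]
finger_gap: 9.7
finger_force: 58.9
```

Emit:
move_arm:
  targets:
    - [0,0,0,0,0.0127,0.0115,0]
    - [0.101,0,0,0,0,0,0]
    - [0,0,0,0,0.0127,0.0115,0]
    - [0.101,0,0,0,0,0,0]
    - [0,0,0,0,0.0127,0.0115,0]
    - [0.101,0,0,0,0,0,0]

```text
clock: 17.52
tcp_pos: [671.7, -128.9, 202.5]
tool_rot: [[-0.999, 0.047, 0.011], [0.048, 0.989, 0.143], [-0.004, 0.143, -0.99]]
wrist_force: [2.9, 11.9, 14.6]
finger_gap: 9.4
finger_force: 63.1
```

Emit:
move_arm:
  targets:
    - [0,0,0,0,0.0146,0.0092,0]
    - [0.101,0,0,0,0,0,0]
    - [0,0,0,0,0.0127,0.0115,0]
    - [0.101,0,0,0,0,0,0]
    - [0,0,0,0,0.0127,0.0115,0]
    - [0.101,0,0,0,0,0,0]

```text
clock: 18.27
tcp_pos: [674.0, -89.2, 170.7]
tool_rot: [[-0.999, 0.047, -0.003], [0.047, 0.986, -0.16], [-0.005, -0.16, -0.987]]
wrist_force: [5.2, 7.8, 3.6]
finger_gap: 9.3
finger_force: 62.3
```

Emit:
move_arm:
  targets:
    - [0,0,0,0,0.0127,0.0115,0]
    - [0.101,0,0,0,0,0,0]
    - [0,0,0,0,0.0127,0.0115,0]
    - [0.101,0,0,0,0,0,0]
    - [0,0,0,0,0.0127,0.0115,0]
    - [0.101,0,0,0,0,0,0]
    - [0,0,0,0,0,0,0]

```text
clock: 19.15
tcp_pos: [675.8, -59.3, 126.2]
tool_rot: [[-0.999, 0.039, -0.015], [0.041, 0.894, -0.446], [-0.004, -0.446, -0.895]]
wrist_force: [8.2, 12.5, 2.5]
finger_gap: 9.5
finger_force: 63.0
```

```bash
python3 - <<'E'
from h import *
s=state();p=np.array(s["tcp_pos"])+3*np.array(s["tool_rot"])[:,2]
ey=np.array([.046,.999,0]);H=np.array([537.5,72.3,50])-285*ey;d=p-H
print("phi",np.arctan2(d[2],d@ey),np.hypot(d[2],d@ey))
E
```

```text
19.15 [675.8 -59.3 126.2] [[-0.999, 0.039, -0.015], [0.041, 0.894, -0.446], [-0.004, -0.446, -0.895]] [ 8.2 12.5  2.5] 9.452258138789848 62.98614978790283 [ 0.04  0.64  1.46 -0.51  1.14 -1.24]
phi 0.43391918631186 174.79255393274636
```

Emit:
move_arm:
  targets:
    - [0,0,0,0,0,0,0.2]
    - [0,0,0,0,0,0,0.4]
    - [0,0,0,0,0,0,0.4]
    - [0,0,0,0,0,0,0.4]
    - [0,0,0,0,0,-0.03,0.4]
    - [0,0,0,0,0,-0.05,0.4]
    - [0,0,0,0,0,-0.05,0.4]
    - [0,0,0,0,0,-0.03,0.4]
    - [0,0,0,0,0,0,0.4]
    - [0,0,0,0,0,0,0.4]

```text
clock: 20.4
tcp_pos: [675.3, 8.1, 269.5]
tool_rot: [[-0.999, 0.04, -0.023], [0.046, 0.891, -0.452], [0.002, -0.452, -0.892]]
wrist_force: [0.6, -0.1, -0.3]
finger_gap: 34.3
finger_force: 0.0
```

```bash
python3 - <<'E'
from h import *
s=state()
S=r.grab_frame("side");T=r.grab_frame("top")
R={}
for n,p in(("S",S),("T",T)):
    for q in("pointer_pin","jar_mid","weight_mid","plate_bar"):
        L=[(np.round(d["position"],1).tolist(),round(d["conf"],2)) for d in r.landmark_of(p,q)][:3];print(n,q,L)
        if L:R[n+q]=L[0][0]
ey=np.array([.046,.999,0]);H=np.array([537.5,72.3,50])-285*ey
for q in("pointer_pin","plate_bar"):
    try:
        x,e=tri([ray(S,R["S"+q]),ray(T,R["T"+q])]);d=x-H;print(q,x,e,np.arctan2(d[2],d@ey))
    except KeyError:pass
cv2.imwrite("pics/c4.png",np.hstack([S["img"][20:320,100:500],T["img"][80:380,110:510]]))
E
```

```text
20.4 [675.3   8.1 269.5] [[-0.999, 0.04, -0.023], [0.046, 0.891, -0.452], [0.002, -0.452, -0.892]] [ 0.6 -0.1 -0.3] 34.29989425114786 0.0 [ 0.14  0.52  1.29 -0.46  1.44 -1.3 ]
S pointer_pin [([137.3, 230.7], 0.71)]
S jar_mid [([297.9, 267.0], 0.72), ([136.7, 345.3], 0.64)]
S weight_mid [([130.3, 283.4], 0.91)]
S plate_bar [([152.3, 277.4], 0.65)]
T pointer_pin [([123.2, 309.9], 0.67)]
T jar_mid [([226.9, 172.2], 0.81), ([238.2, 369.5], 0.63)]
T weight_mid []
T plate_bar [([206.7, 235.9], 0.74)]
pointer_pin [665.32105777 -65.64020007 116.88566156] [np.float64(2.2216070992330765), np.float64(2.2216070992331507)] 0.41186026814886834
plate_bar [539.0125412   46.84261683 167.01589819] [np.float64(1.0270765836818856), np.float64(1.0270765836821558)] 0.42337885455713004
```

View pics/c4.png

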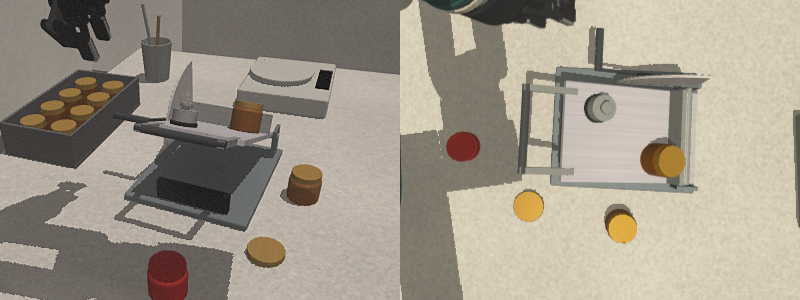

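The jar is against the stop (665,158) and the weight is still up at (600,107). The pointer lies along the plate (0.41 against 0.42 rad), and the arm is clear of everything.

```bash
python3 -c "
from bench import r
print(r.finish_job())"
```

```text
the job is handed in; nothing more can be done
None
```

I handed the job in at about 20 s; no verdict came back. The plate stands at about 0.42 rad with the jar down at the stop, the weight still in its place, the pointer along the plate to within about 0.01 rad, and the arm clear.

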